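# Fit the profile template and hold the sprung arm on its stop

### The job

Set the bench whirler up to true the vase: take the tall template with the hollowed edge out of the wooden rack and slide its shank all the way down into the slot of the sprung arm, hollow edge toward the vase, and let go of it. Then take the arm by its upright wooden handle, swing it toward the vase against its spring until it is on its stop, and finish holding it there by the handle. Do not knock the vase, and leave the short template and the other things on the bench where they are.

Things in the scene. Friction and masses are not known exactly. Their poses are not given: they have to be found in the camera images.
- tall_template_mid (a point): Pinch point of the tall template, a white plastic plate 9 mm thick standing upright in the rack: mid-thickness, 18 mm below the top edge, close above its centre of mass. Axes: x across the thickness, y toward the hollowed profile edge, z up. The plate's straight top edge runs from y = -37 to +67 mm, its profile edge, hollowed to fit belly and neck of the vase, is at y = +56 to +74 mm.
- tall_template: The tall template itself. Origin at mid-thickness on the shoulder line over the middle of the shank: 25 mm back in y and 76 mm below tall_template_mid. The shank is 40 mm wide (y) and reaches 38 mm below the shoulder; above the shoulder the plate is 94 mm high and overhangs the shank on the profile (+y) side only.
- rack: Wooden rack block 140 x 74 x 48 mm, fixed, origin under its centre. Two slots 38 mm deep and 12 x 43 mm, 80 mm apart along its x. One holds the tall template, the other the short one (which is which varies), shanks down, shoulders on the rack's top, x and y along the rack's.
- short_template_mid (a point): Short template in the other slot of the rack: same plate and shank, but only 52 mm high above the shoulder, with a plain straight profile edge. The point lies at mid-thickness, 18 mm below its top edge. To be left in the rack.
- slot_mouth (a point): Centre of the slot's mouth in the block on the sprung arm, 85 mm above the bench, 130 mm from the pivot axis; moves with the arm. x along the arm toward the handle, y the way it swings to the vase, z up. Slot 38 mm deep, 11.5 (x) by 42.5 mm (y), 2.5 mm chamfer. A seated template has these axes, its shoulder on the block: tall_template_mid then lies (0, +25, +76) mm from here.
- handle_mid (a point): Mid-height of the upright turned wooden handle on the end of the arm, 122 mm above the bench, 200 mm from the pivot axis (70 mm beyond the slot). The handle is 23 to 27 mm thick and stands from 57 to 153 mm above the bench. Same axes as slot_mouth.
- pivot (a point): A point on the arm's vertical pivot axis, 50 mm above the bench.
- profile_arm (a joint): Swing of the sprung arm about the vertical pivot axis, rad: 0 = against its rest stop (where the spring keeps it), 0.70 = on its working stop by the vase. It grows counter-clockwise seen from above. The push needed at the handle grows from about 3 N at rest to about 7 N at the stop; let go, the arm springs back.
- push_handle: The wooden handle itself, a round grip that turns freely on its upright bolt; origin at its foot on the arm, 57 mm above the bench.
- vase: Grey leather-hard vase, 80 mm across and 118 mm high, fixed on the whirler's round wheel head (144 mm across, top 70 mm above the bench); origin at the centre of its foot. With the arm on its stop a seated template stands 4 mm clear of it.
- beaker: Loose grey beaker, 77 mm across, 83 mm high; origin under its centre. Bystander.
- rib: Loose flat kidney-shaped wooden rib, 58 x 114 x 7 mm, lying on the bench; origin under its centre. Bystander.
- plug: Loose white plaster plug, 43 mm across, 38 mm high; origin under its centre. Bystander.
There are look-alikes about, which are no part of the job. What is shaped like the tall_template but red is not meant.

How it is judged:
On the way, in this order (a step that is already met when the one before it is completed fails the run):
1. the tall template is fully down in the arm's slot, hollow edge toward the vase, and let go, the arm still away from its stop (z of tall_template_mid in the frame of slot_mouth between 0.072 and 0.08 m and y of tall_template_mid in the frame of slot_mouth between 0.018 and 0.032 m and x of tall_template_mid in the frame of slot_mouth between -0.006 and 0.006 m and contact force between the fingers and tall_template below 0.1 N and value of joint profile_arm below 0.5 rad), for 0.2 s.
2. the arm is swung by its handle onto its stop (value of joint profile_arm above 0.67 rad and contact force between the fingers and push_handle above 1 N), for 0.2 s.
At the end, for the whole second after the job is handed in: The fingers hold the arm by its handle (over 1 N) on its working stop (swing above 0.67 of 0.70 rad); the tall template is seated in the arm's slot, hollow edge toward the vase, its shoulder within 4 mm of the block's top and within 7 mm of its seated place sideways (all of step 2 and z of tall_template_mid in the frame of slot_mouth between 0.072 and 0.08 m and y of tall_template_mid in the frame of slot_mouth between 0.018 and 0.032 m and x of tall_template_mid in the frame of slot_mouth between -0.006 and 0.006 m); the arm keeps its last pose, push and grip.
It fails at once if the vase is knocked (more than 3 N) (contact force between vase and anything else above 3 N).
It fails at once if the short template is moved more than 30 mm (distance of short_template_mid from where it was at the start of the episode above 0.03 m).
It fails at once if the beaker, rib or plug is moved more than 30 mm (distance of any of beaker, rib, plug from where it was at the start of the episode above 0.03 m).
It also fails if it takes over 51 s, if anything falls off the work surface, if the arm or the gripper's body presses on something with over 40 N, if the wrist force passes 120 N, or if a joint passes its speed limit or range.

### The arm

A 7-joint arm with a two-finger parallel gripper is mounted at the origin on the work surface; the furniture and walls round the work are solid. World frame = base frame: x ahead of the robot, y to its left, z up, the work surface at z = 0. Lengths are in m, angles in rad, forces in N, time in s.
With the tool pointing down it reaches from about 0.35 to 0.775 m from the base axis. Payload 3.1 kg.
Tool frame: the origin (TCP) lies on the centre line of the jaws, within the pads' length; the fingertips stand 25 mm ahead of it and the grasp point (between the pads) lies 6 mm ahead of it (robot.tcp_to_tips is the distance from the TCP to the fingertips, in m); z points along the fingers, y is the direction in which the jaws open and shut (so a half turn about z gives the same grasp; the last joint's range is limited). The gripper opens to 85 mm and grips with 20 to 120 N. Pads are 22 mm wide; open, the fingers measure 114 mm over their backs; the gripper's body (76 mm by 85 mm) begins 54 mm behind the grasp point. The pads swing forward as they close: fully open they stand 13 mm farther back than shut.
Start: joints at [-1.323, 0.311, 0.014, 1.512, -0.004, 1.319, -0.027], TCP at [0.157, 0.527, 0.256] pointing down, gripper open.
Joint ranges: [-2.7, 2.7], [-0.3, 1.91], [-1.27, 1.3], [0.12, 2.57], [-1.44, 4.58], [0.2, 2.03], [-3.05, 3.05]. Speed limits (rad/s): [2.79, 2.79, 3.14, 3.14, 3.14, 3.14, 3.14].

### API

Orientations are given as [roll, pitch, yaw] about the fixed x, y, z axes, in that order (R = Rz(yaw) Ry(pitch) Rx(roll)).
In Python, from cell import robot gives the robot as it stands.
- The arm moves only by the shell command python3 -m pendant 'ROWS'. ROWS is JSON, a list of rows, each an object of numbers: "tx", "ty", "tz": the shift along the tool's x, y, z in cm; "rx", "ry", "rz": the turn, a rotation vector about the tool's x, y, z in rad; "hand": the closure in counts, from 0 (fully open) to 255 (shut). In form: [{"tx": .., "ty": .., "tz": .., "rx": .., "ry": .., "rz": .., "hand": ..}, ...]. A call has 1 to 5 rows; each row is the pose to reach, as a shift and turn from the pose commanded when the call began, along the tool's axes at that moment; what a row does not reach only later rows make up. A row lasts 1/12 s, in which the tool goes at most 41.7 mm and 7.16 degrees, less where a joint would pass 70% of its speed; a pose out of reach is approached as far as the arm can. A call with a gripper value outside its range is refused whole. The fingers move at their own pace and stop on an object; the grip force is fixed at half the most. Time passes only in rows, so rows that repeat a pose let the fingers close. It gives the time, the measured TCP pose, the force and the opening at its end, in the units of the state.
- robot.observe(): the state, without advancing time (a new reading comes with each control period).
- robot.grab_frame(name): name is "scene" or "top"; returns a dict with "image" (400x640x3 uint8, blue, green, red), "camera_matrix" (3x3 intrinsics, pixels), "D" ([k1, k2, p1, p2, k3] as OpenCV has them; the pictures are not rectified), "R" (3x3) and "t" (3): a world point X has camera coordinates R X + t. Camera axes: x right, y down, z forward; pixel columns grow to the right and rows downward; lengths in m; the calibration is good to about 2 mm. A picture is of the moment at which its call begins. There is no depth.
- robot.job_done(): hands the job in, once; it reports no verdict.
Trained networks look in a picture, given as the dict that the camera call returned (one of the last four; its "shot" number tells which), for a name from the list of things; names that differ only in an ending like _2 or _b are one class to them, and where a whole thing is asked for, a point or a joint stands for the part that bears it (a point fixed in the world has none). Each returns a list of dicts, best first, with "conf" (0 to 1); they miss things now and then, are a little off and sometimes report something else, mostly with a low value. They report only what shows in the picture. A call takes as long as a camera call. They do not tell look-alikes from the thing itself.
- robot.spot_in(name, picture): "point" ([row, column] in pixels, amid what is visible of it).
- robot.landmark_of(name, picture): "point" ([row, column] in pixels: a listed point, or the origin of a listed thing).
The state is a dict: "time_s": time; "joints": joint angles; "dq": joint speeds; "effort": joint torques, N m; "tool_pos": TCP position; "tool_rot": TCP orientation; "wrist_force": force on the tool from outside, world axes, zero at the start; "moment": the same for the moment, N m; "width": finger opening in m.
Only numpy, scipy, OpenCV 4.12 (cv2) and the standard library are available. Lean on these libraries where they do the work, as an engineer would, in place of code of your own. Each camera call takes 0.05 s, during which the arm holds its last target. There are 200 camera calls.

## Working session

There is one attempt and no reset: what is moved stays moved. The work goes in short steps, Python scripts to look and compute and a shell command to move; the robot and the scene stay as the last step left them, time stands still between calls to the robot, and variables do not carry over. Pictures are saved under pics/ and viewed, about 8 in all and at most 12, crops included, and the job is handed in when it is done.

```bash
mkdir -p pics
cat > h.py <<'E'
import numpy as np,cv2
from cell import robot
from scipy.optimize import least_squares
from scipy.spatial.transform import Rotation as Ro
np.set_printoptions(precision=4,suppress=True)
def proj(X,p):
    return cv2.projectPoints(np.float64(X).reshape(-1,3),cv2.Rodrigues(np.array(p['R'],float))[0],np.array(p['t'],float),np.array(p['camera_matrix'],float),np.array(p['D'],float))[0].reshape(-1,2)
def ray(rc,p):
    u=cv2.undistortPoints(np.float64([[rc[::-1]]]),np.array(p['camera_matrix'],float),np.array(p['D'],float))[0,0]
    R=np.array(p['R'],float);return -R.T@np.array(p['t'],float),R.T@np.array([*u,1])
def atz(rc,p,z):
    c,d=ray(rc,p);return c+d*(z-c[2])/d[2]
def tri(a,pa,b,pb):
    f=lambda X:np.r_[proj(X,pa)[0]-a[::-1],proj(X,pb)[0]-b[::-1]]
    r=least_squares(f,[.5,0,.1]);return r.x,np.abs(r.fun).max()
E
python3 - <<'E'
from h import *
s=robot.observe();print(s['time_s'],s['tool_pos'],s['tool_rot'])
P={n:robot.grab_frame(n) for n in('scene','top')}
for n in P: cv2.imwrite(f'pics/{n}0.png',P[n]['image'])
for n in('tall_template_mid','tall_template','rack','short_template_mid','slot_mouth','handle_mid','pivot','vase','beaker','rib','plug'):
    L={k:robot.landmark_of(n,P[k]) for k in P}
    for k in L: print(n,k,[(np.round(d['point'],1).tolist(),round(d['conf'],2)) for d in L[k][:4]])
    for a in L['scene'][:2]:
        for b in L['top'][:2]:
            X,e=tri(np.array(a['point']),P['scene'],np.array(b['point']),P['top']);print('   ',X,round(e,1))
E
```

```text
0.0 [0.157  0.5264 0.2552] [-3.1392  0.0001  2.8518]
tall_template_mid scene [([215.9, 209.7], 0.92), ([138.0, 289.6], 0.7)]
tall_template_mid top [([275.0, 256.7], 0.91), ([185.7, 246.8], 0.51)]
    [ 0.2365  0.2918 -0.0066] 0.4
    [ 0.4     0.4115 -0.162 ] 39.0
    [0.3428 0.2158 0.2282] 35.7
    [0.492  0.3038 0.1376] 0.4
tall_template scene [([192.6, 210.2], 0.97), ([164.6, 297.1], 0.61)]
tall_template top [([261.4, 235.4], 0.96), ([180.4, 246.8], 0.82), ([135.2, 418.0], 0.47)]
    [0.2739 0.3557 0.013 ] 1.9
    [ 0.4087  0.3959 -0.0642] 41.0
    [0.3865 0.2858 0.0966] 37.8
    [0.5224 0.3193 0.0315] 0.1
rack scene [([172.1, 285.9], 0.85), ([209.6, 312.9], 0.21)]
rack top [([185.9, 240.3], 0.8)]
    [ 0.5059  0.3469 -0.0042] 1.4
    [ 0.5644  0.3553 -0.1817] 9.9
short_template_mid scene [([146.6, 269.4], 0.72)]
short_template_mid top [([199.9, 225.1], 0.77)]
    [0.4613 0.3717 0.0851] 1.1
slot_mouth scene [([196.4, 342.7], 0.55), ([211.6, 314.9], 0.2)]
slot_mouth top [([183.1, 329.2], 0.74)]
    [0.5034 0.0749 0.0854] 1.2
    [0.4727 0.0965 0.0394] 13.4
handle_mid scene [([186.0, 317.9], 0.74)]
handle_mid top [([203.9, 317.0], 0.69)]
    [0.4457 0.1066 0.1203] 0.8
pivot scene [([199.3, 392.2], 0.96), ([206.7, 316.6], 0.31)]
pivot top [([144.8, 340.9], 0.78), ([207.0, 319.3], 0.42)]
    [0.629  0.0353 0.0473] 0.4
    [0.5291 0.0393 0.0786] 31.1
    [0.5362 0.0974 0.0322] 31.4
    [0.4401 0.1007 0.0635] 0.3
vase scene []
vase top [([173.5, 395.9], 0.56), ([202.5, 321.8], 0.56)]
beaker scene [([181.0, 327.8], 0.92)]
beaker top [([134.7, 418.4], 0.63)]
    [ 0.4803 -0.0589  0.2375] 51.1
rib scene [([233.8, 284.3], 0.56)]
rib top [([232.6, 313.7], 0.94)]
    [ 0.3621  0.1203 -0.0011] 1.3
plug scene [([266.8, 466.5], 0.53)]
plug top [([136.0, 418.7], 0.58)]
    [ 0.6647 -0.2085 -0.0101] 1.3
```

View pics/scene0.png

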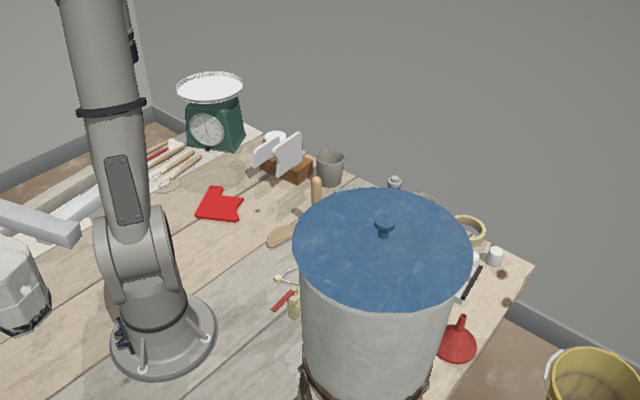

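View pics/top0.png

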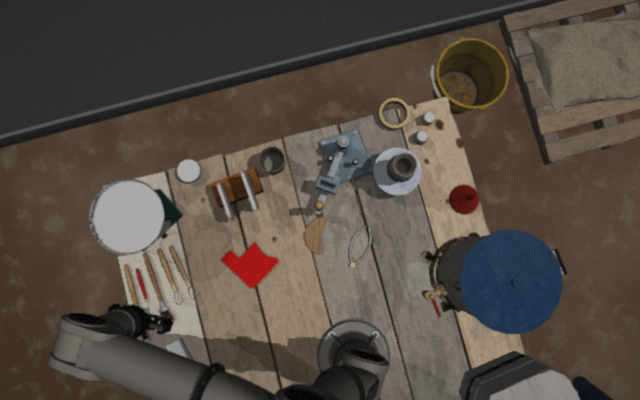

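Run:
```python
from h import *
p=robot.grab_frame('top')
q=robot.grab_frame('scene')
for n,z in(('tall_template_mid',.124),('tall_template',.048),('rack',0),('short_template_mid',.082),('slot_mouth',.085),('handle_mid',.122),('pivot',.05),('vase',.07),('beaker',0)):
    for d in robot.landmark_of(n,p)[:3]: print(n,np.round(d['point'],1),round(d['conf'],2),atz(d['point'],p,z))
im=cv2.resize(p['image'][120:230,195:435],None,fx=3.3,fy=3.3,interpolation=cv2.INTER_CUBIC)
im2=cv2.resize(q['image'][115:225,240:350],None,fx=3.3,fy=3.3,interpolation=cv2.INTER_CUBIC)
im2=cv2.copyMakeBorder(im2[:230],0,0,0,im.shape[1]-im2.shape[1],cv2.BORDER_CONSTANT)
cv2.imwrite('pics/c1.png',np.vstack([im,im2]));print(im.shape)
```

```text
tall_template_mid [187.3 246. ] 0.79 [0.4902 0.3075 0.124 ]
tall_template_mid [276.  259.6] 0.71 [0.2434 0.2667 0.124 ]
tall_template_mid [136.1 418.2] 0.36 [ 0.6373 -0.1811  0.124 ]
tall_template [264.4 237. ] 0.88 [0.272  0.3424 0.048 ]
tall_template [180.1 247.9] 0.48 [0.5209 0.3137 0.048 ]
rack [184.8 237.1] 0.82 [0.5129 0.3538 0.    ]
rack [171.8 396.7] 0.42 [ 0.5533 -0.1388  0.    ]
short_template_mid [196.3 226.3] 0.67 [0.4691 0.3706 0.082 ]
slot_mouth [184.6 326.9] 0.61 [0.5027 0.0792 0.085 ]
handle_mid [204.3 317.9] 0.72 [0.4423 0.1054 0.122 ]
pivot [142.2 342.5] 0.63 [0.6353 0.0313 0.05  ]
vase [173.5 398.2] 0.84 [ 0.5375 -0.1311  0.07  ]
vase [233.2 312.2] 0.61 [0.3626 0.1219 0.07  ]
beaker [162.6 274.6] 0.84 [0.582 0.239 0.   ]
(363, 792, 3)
```

View pics/c1.png

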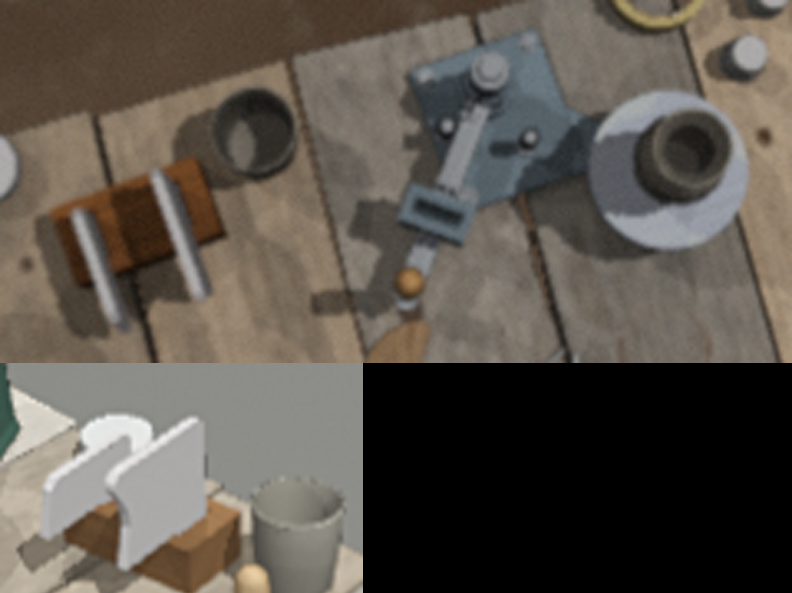

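The crop shows the tall plate (right one, top edge about (158,173)–(203,297) in the crop), slot at about (438,212), handle top (410,281). Hollow edge points toward the robot.

Run:
```python
from h import *
p=robot.grab_frame('top')
f=lambda x,y,z:atz([y/3.3+120-.35,x/3.3+195-.35],p,z)
for n,a in dict(tb=(158,173,.142),tf=(201,297,.142),slot=(438,212,.085),sl=(414,204,.085),sr=(463,220,.085),hand=(410,279,.153),r1=(52,213,.048),r2=(196,157,.048),r3=(225,236,.048),r4=(82,284,.048),vase=(684,155,.188)).items(): print(n,f(*a))
a=f(158,173,.142);b=f(201,297,.142);print(np.linalg.norm(b-a))
```

```text
tb [0.5307 0.3151 0.142 ]
tf [0.4259 0.2775 0.142 ]
slot [0.5047 0.0779 0.085 ]
sl [0.5118 0.0989 0.085 ]
sr [0.4977 0.0559 0.085 ]
hand [0.44   0.1028 0.153 ]
r1 [0.5087 0.4252 0.048 ]
r2 [0.5597 0.2959 0.048 ]
r3 [0.4878 0.2689 0.048 ]
r4 [0.4445 0.3969 0.048 ]
vase [ 0.5385 -0.121   0.188 ]
0.11131361126734736
```

```bash
cat > go.py <<'E'
import sys
from h import *
# go.py x y z yawdeg : shift/turn (tool axes, cm / rad) from measured pose to target, tool down
x,y,z,w=map(float,sys.argv[1:5]);s=robot.observe();R=Ro.from_euler('xyz',s['tool_rot'])
T=Ro.from_euler('xyz',[np.pi,0,np.radians(w)])
print('t',round(s['time_s'],2),'pos',s['tool_pos'],'yaw',np.degrees(s['tool_rot'][2]).round(1),'F',s['wrist_force'],'w',s['width'],'q',np.array(s['joints']))
print('d cm',R.inv().apply(np.array([x,y,z])-s['tool_pos'])*100,'rv',(R.inv()*T).as_rotvec())
E
python3 go.py .492 .304 .23 20
```

```text
t 1.8 pos [0.1571 0.5271 0.2563] yaw 163.4 F [-0.0331  0.7222  0.6585] w 0.08547604181960498 q [-1.3227  0.3109  0.014   1.5115 -0.0044  1.3192 -0.0272]
d cm [-38.4636 -11.8127   2.6313] rv [ 0.     -0.0001  2.5028]
```

```bash
python3 -m pendant '[{"tx":-4,"ty":-1.2,"tz":0.2,"rz":0.12},{"tx":-8,"ty":-2.4,"tz":0.4,"rz":0.24},{"tx":-12,"ty":-3.6,"tz":0.6,"rz":0.36},{"tx":-16,"ty":-4.8,"tz":0.8,"rz":0.48},{"tx":-19,"ty":-6,"tz":1,"rz":0.6}]'; python3 go.py .492 .304 .23 20
```

```text
t 1.8 pos [0.1571 0.5271 0.2563] yaw 163.4 F [-0.0331  0.7222  0.6585] w 0.08547604181960498 q [-1.3227  0.3109  0.014   1.5115 -0.0044  1.3192 -0.0272]
d cm [-38.4636 -11.8127   2.6313] rv [ 0.     -0.0001  2.5028]validation failed for argument at $[0]...
```

```bash
python3 -m pendant '[{"tx":-4,"ty":-1.2,"tz":0.2,"rx":0,"ry":0,"rz":0.12,"hand":0},{"tx":-8,"ty":-2.4,"tz":0.4,"rx":0,"ry":0,"rz":0.24,"hand":0},{"tx":-12,"ty":-3.6,"tz":0.6,"rx":0,"ry":0,"rz":0.36,"hand":0},{"tx":-16,"ty":-4.8,"tz":0.8,"rx":0,"ry":0,"rz":0.48,"hand":0},{"tx":-19,"ty":-6,"tz":1,"rx":0,"ry":0,"rz":0.6,"hand":0}]'; python3 go.py .492 .304 .23 20
```

```text
time_s: 2.22
tool_pos: [0.3255, 0.4129, 0.2465]
tool_rot: [3.14, 0.002, 2.243]
wrist_force: [0.3, -0.0, 0.4]
width: 0.0853
t 2.22 pos [0.3255 0.4129 0.2465] yaw 128.5 F [ 0.3121 -0.0429  0.4133] w 0.0853154680250576 q [-1.1062  0.2665  0.2131  1.6015 -0.0562  1.2786 -0.2123]
d cm [-18.8822   6.2442   1.6924] rv [ 0.0026 -0.0005  1.8937]
```

```bash
python3 -m pendant '[{"tx":-4,"ty":1.3,"tz":0,"rx":0,"ry":0,"rz":0.125,"hand":0},{"tx":-8,"ty":2.6,"tz":0,"rx":0,"ry":0,"rz":0.25,"hand":0},{"tx":-12,"ty":4,"tz":0,"rx":0,"ry":0,"rz":0.37,"hand":0},{"tx":-16,"ty":5.3,"tz":0,"rx":0,"ry":0,"rz":0.49,"hand":0},{"tx":-18.5,"ty":6.2,"tz":0,"rx":0,"ry":0,"rz":0.61,"hand":0}]'; python3 -m pendant '[{"tx":0,"ty":0,"tz":0,"rx":0,"ry":0,"rz":0.7,"hand":0},{"tx":0,"ty":0,"tz":0,"rx":0,"ry":0,"rz":0.7,"hand":0},{"tx":0,"ty":0,"tz":0,"rx":0,"ry":0,"rz":0.7,"hand":0},{"tx":0,"ty":0,"tz":0,"rx":0,"ry":0,"rz":0.7,"hand":0},{"tx":0,"ty":0,"tz":0,"rx":0,"ry":0,"rz":0.7,"hand":0}]'; python3 go.py .492 .304 .23 20
```

```text
time_s: 2.63
tool_pos: [0.4904, 0.3065, 0.2467]
tool_rot: [3.139, 0.002, 1.631]
wrist_force: [0.7, 0.4, 0.1]
width: 0.0853
time_s: 3.05
tool_pos: [0.4867, 0.3107, 0.2462]
tool_rot: [-3.141, -0.0, 1.011]
wrist_force: [1.2, -0.3, 0.0]
width: 0.0851
t 3.05 pos [0.4867 0.3107 0.2462] yaw 57.9 F [ 1.1821 -0.3373  0.0493] w 0.08510481548954472 q [-0.9663  0.3997  0.522   1.4656 -0.2013  1.3298 -0.9905]
d cm [-0.2858  0.8     1.6248] rv [-0.0001  0.      0.6617]
```

```bash
python3 -m pendant '[{"tx":-0.2,"ty":0.8,"tz":1.5,"rx":0,"ry":0,"rz":0.66,"hand":0},{"tx":-0.2,"ty":0.8,"tz":1.5,"rx":0,"ry":0,"rz":0.66,"hand":0},{"tx":-0.2,"ty":0.8,"tz":1.5,"rx":0,"ry":0,"rz":0.66,"hand":0},{"tx":-0.2,"ty":0.8,"tz":1.5,"rx":0,"ry":0,"rz":0.66,"hand":0},{"tx":-0.2,"ty":0.8,"tz":1.5,"rx":0,"ry":0,"rz":0.66,"hand":0}]'; python3 -m pendant '[{"tx":0,"ty":0,"tz":0,"rx":0,"ry":0,"rz":0.04,"hand":0},{"tx":0,"ty":0,"tz":0,"rx":0,"ry":0,"rz":0.04,"hand":0}]'; python3 go.py .492 .304 .13 20
python3 - <<'E'
from h import *
p=robot.grab_frame('top')
cv2.imwrite('pics/c2.png',cv2.resize(p['image'][130:230,190:300],None,fx=5,fy=5,interpolation=cv2.INTER_CUBIC))
E
```

```text
time_s: 3.47
tool_pos: [0.4924, 0.3048, 0.2312]
tool_rot: [-3.141, 0.0, 0.386]
wrist_force: [-0.1, -0.8, 0.2]
width: 0.0848
time_s: 3.63
tool_pos: [0.4924, 0.3049, 0.2312]
tool_rot: [3.141, 0.0, 0.352]
wrist_force: [-0.1, 0.5, 0.3]
width: 0.0855
t 3.63 pos [0.4924 0.3049 0.2312] yaw 20.2 F [-0.1176  0.5156  0.2985] w 0.0854816180728509 q [-1.0417  0.4352  0.6573  1.4892 -0.2697  1.3092 -1.5788]
d cm [-0.0652  0.0741 10.1206] rv [0.0002 0.0001 0.0027]
```

View pics/c2.png

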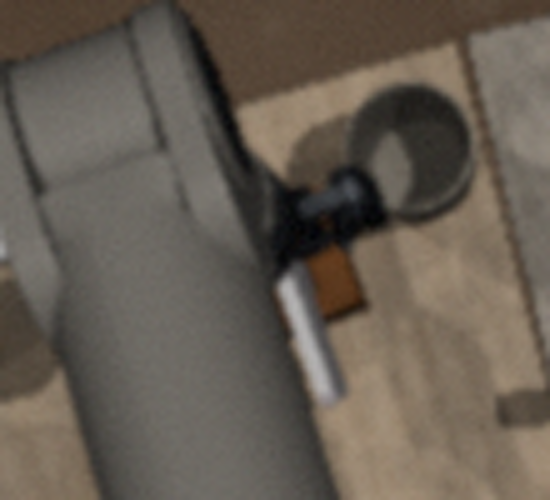

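```bash
python3 -m pendant '[{"tx":0,"ty":0,"tz":3,"rx":0,"ry":0,"rz":0,"hand":0},{"tx":0,"ty":0,"tz":6,"rx":0,"ry":0,"rz":0,"hand":0},{"tx":0,"ty":0,"tz":8.5,"rx":0,"ry":0,"rz":0,"hand":0},{"tx":0,"ty":0,"tz":10.1,"rx":0,"ry":0,"rz":0,"hand":60},{"tx":0,"ty":0,"tz":10.1,"rx":0,"ry":0,"rz":0,"hand":190}]'; python3 -m pendant '[{"tx":0,"ty":0,"tz":0,"rx":0,"ry":0,"rz":0,"hand":190},{"tx":0,"ty":0,"tz":0,"rx":0,"ry":0,"rz":0,"hand":190},{"tx":0,"ty":0,"tz":0,"rx":0,"ry":0,"rz":0,"hand":190},{"tx":0,"ty":0,"tz":0,"rx":0,"ry":0,"rz":0,"hand":190}]'; python3 go.py .492 .304 .13 20
```

```text
time_s: 4.1
tool_pos: [0.4895, 0.3036, 0.1262]
tool_rot: [3.14, 0.008, 0.353]
wrist_force: [-0.8, 0.1, -0.0]
width: 0.0643
time_s: 4.43
tool_pos: [0.4936, 0.3052, 0.132]
tool_rot: [-3.141, -0.003, 0.352]
wrist_force: [-0.3, 0.2, 0.0]
width: 0.0215
t 4.43 pos [0.4936 0.3052 0.132 ] yaw 20.2 F [-0.2691  0.2164  0.0006] w 0.021494554174887374 q [-1.0177  0.5212  0.6203  1.6248 -0.3315  1.0993 -1.5276]
d cm [-0.1887  0.0581  0.1998] rv [-0.0009 -0.0032  0.003 ]
```

```bash
python3 -m pendant '[{"tx":0,"ty":0,"tz":0.1,"rx":0,"ry":0,"rz":0,"hand":210},{"tx":0,"ty":0,"tz":0.1,"rx":0,"ry":0,"rz":0,"hand":225},{"tx":0,"ty":0,"tz":0.1,"rx":0,"ry":0,"rz":0,"hand":255},{"tx":0,"ty":0,"tz":0.1,"rx":0,"ry":0,"rz":0,"hand":255},{"tx":0,"ty":0,"tz":0.1,"rx":0,"ry":0,"rz":0,"hand":255}]'; python3 -m pendant '[{"tx":0,"ty":0,"tz":0,"rx":0,"ry":0,"rz":0,"hand":255},{"tx":0,"ty":0,"tz":0,"rx":0,"ry":0,"rz":0,"hand":255}]'; python3 go.py .492 .304 .13 20
```

```text
time_s: 4.85
tool_pos: [0.493, 0.3046, 0.13]
tool_rot: [3.142, -0.001, 0.352]
wrist_force: [0.8, -1.5, 3.4]
width: 0.0083
time_s: 5.02
tool_pos: [0.493, 0.3046, 0.1299]
tool_rot: [3.142, -0.001, 0.352]
wrist_force: [-0.2, -1.2, 5.3]
width: 0.0082
t 5.02 pos [0.493  0.3046 0.1299] yaw 20.1 F [-0.2474 -1.2302  5.306 ] w 0.008182567839600835 q [-1.0172  0.5234  0.6197  1.6272 -0.3321  1.0973 -1.5271]
d cm [-0.1118  0.0214 -0.0081] rv [ 0.0001 -0.001   0.0026]
```

Gripped with small forces (width about 8–9 mm). Lift 16 cm.

```bash
python3 -m pendant '[{"tx":0,"ty":0,"tz":-1.5,"rx":0,"ry":0,"rz":0,"hand":255},{"tx":0,"ty":0,"tz":-3.5,"rx":0,"ry":0,"rz":0,"hand":255},{"tx":0,"ty":0,"tz":-6,"rx":0,"ry":0,"rz":0,"hand":255},{"tx":0,"ty":0,"tz":-9,"rx":0,"ry":0,"rz":0,"hand":255},{"tx":0,"ty":0,"tz":-12,"rx":0,"ry":0,"rz":0,"hand":255}]'; python3 -m pendant '[{"tx":0,"ty":0,"tz":-2,"rx":0,"ry":0,"rz":0,"hand":255},{"tx":0,"ty":0,"tz":-4,"rx":0,"ry":0,"rz":0,"hand":255},{"tx":0,"ty":0,"tz":-4,"rx":0,"ry":0,"rz":0,"hand":255}]'; python3 go.py .4957 .054 .29 70.5
```

```text
time_s: 5.43
tool_pos: [0.4912, 0.3047, 0.2488]
tool_rot: [3.141, 0.004, 0.352]
wrist_force: [1.2, 0.9, -1.1]
width: 0.0083
time_s: 5.68
tool_pos: [0.4941, 0.3057, 0.2929]
tool_rot: [-3.14, -0.007, 0.352]
wrist_force: [0.7, 0.1, -0.0]
width: 0.0085
t 5.68 pos [0.4941 0.3057 0.2929] yaw 20.2 F [ 0.6652  0.1287 -0.0442] w 0.008525903141814915 q [-1.0428  0.402   0.6714  1.38   -0.2498  1.4373 -1.5976]
d cm [-8.5395 23.6826  0.1855] rv [ 0.0011 -0.0073 -0.878 ]
```

```bash
python3 -m pendant '[{"tx":-0.8,"ty":2.4,"tz":0,"rx":0,"ry":0,"rz":-0.12,"hand":255},{"tx":-1.6,"ty":4.8,"tz":0,"rx":0,"ry":0,"rz":-0.24,"hand":255},{"tx":-2.5,"ty":7,"tz":0,"rx":0,"ry":0,"rz":-0.36,"hand":255},{"tx":-3.3,"ty":9.4,"tz":0,"rx":0,"ry":0,"rz":-0.48,"hand":255},{"tx":-4,"ty":11.5,"tz":0,"rx":0,"ry":0,"rz":-0.6,"hand":255}]'; python3 go.py .4957 .054 .29 70.5
```

```text
time_s: 6.1
tool_pos: [0.4934, 0.1813, 0.2873]
tool_rot: [-3.14, 0.003, 0.958]
wrist_force: [-0.1, -0.3, -0.7]
width: 0.0087
t 6.1 pos [0.4934 0.1813 0.2873] yaw 54.9 F [-0.0836 -0.3067 -0.6955] w 0.00868897171045464 q [-0.8589  0.2739  0.6091  1.5353 -0.1576  1.3856 -0.8509]
d cm [-10.2839   7.5148  -0.2533] rv [-0.0022  0.0027 -0.2729]
```

```bash
python3 -m pendant '[{"tx":-2.5,"ty":1.9,"tz":-0.1,"rx":0,"ry":0,"rz":-0.1,"hand":255},{"tx":-5,"ty":3.8,"tz":-0.2,"rx":0,"ry":0,"rz":-0.2,"hand":255},{"tx":-7.5,"ty":5.5,"tz":-0.2,"rx":0,"ry":0,"rz":-0.27,"hand":255},{"tx":-9.5,"ty":7,"tz":-0.2,"rx":0,"ry":0,"rz":-0.27,"hand":255},{"tx":-10.3,"ty":7.5,"tz":-0.2,"rx":0,"ry":0,"rz":-0.27,"hand":255}]'; python3 -m pendant '[{"tx":0,"ty":0,"tz":0,"rx":0,"ry":0,"rz":0,"hand":255},{"tx":0,"ty":0,"tz":0,"rx":0,"ry":0,"rz":0,"hand":255}]'; python3 go.py .4957 .054 .23 70.5
python3 - <<'E'
from h import *
p=robot.grab_frame('top');q=robot.grab_frame('scene')
for n in('tall_template_mid','tall_template','slot_mouth','handle_mid'):
    L={k['camera'] if 'camera' in k else i:robot.landmark_of(n,k) for i,k in enumerate((q,p))}
    print(n,[[(np.round(d['point'],1).tolist(),round(d['conf'],2)) for d in v[:3]] for v in L.values()])
a=cv2.resize(p['image'][130:230,280:400],None,fx=5,fy=5,interpolation=cv2.INTER_CUBIC)
cv2.imwrite('pics/c3.png',a)
cv2.imwrite('pics/c4.png',cv2.resize(q['image'][80:240,260:420],None,fx=4,fy=4,interpolation=cv2.INTER_CUBIC)[:600])
E
```

```text
time_s: 6.52
tool_pos: [0.4949, 0.0502, 0.2899]
tool_rot: [-3.14, 0.003, 1.215]
wrist_force: [-0.5, -0.7, -1.1]
width: 0.0085
time_s: 6.68
tool_pos: [0.4953, 0.0567, 0.2902]
tool_rot: [-3.139, -0.001, 1.222]
wrist_force: [0.5, 0.3, -0.4]
width: 0.0085
t 6.68 pos [0.4953 0.0567 0.2902] yaw 70.0 F [ 0.5365  0.2855 -0.4053] w 0.008538040945767733 q [-0.6733  0.2095  0.6376  1.6022 -0.128   1.3735 -0.3697]
d cm [-0.2457  0.1385  6.0228] rv [-0.0022 -0.0006 -0.0086]
tall_template_mid [[([128.3, 350.1], 0.7), ([217.2, 212.1], 0.65), ([267.6, 467.8], 0.19)], [([277.0, 257.8], 0.91)]]
tall_template [[([153.3, 348.6], 0.88), ([193.9, 213.9], 0.83)], [([262.0, 237.5], 0.79), ([179.9, 324.4], 0.37), ([160.3, 272.6], 0.26)]]
slot_mouth [[([198.1, 341.7], 0.76)], [([184.2, 324.5], 0.77)]]
handle_mid [[([183.7, 317.0], 0.68)], [([205.2, 315.7], 0.75), ([136.8, 417.6], 0.43)]]
```

View pics/c3.png

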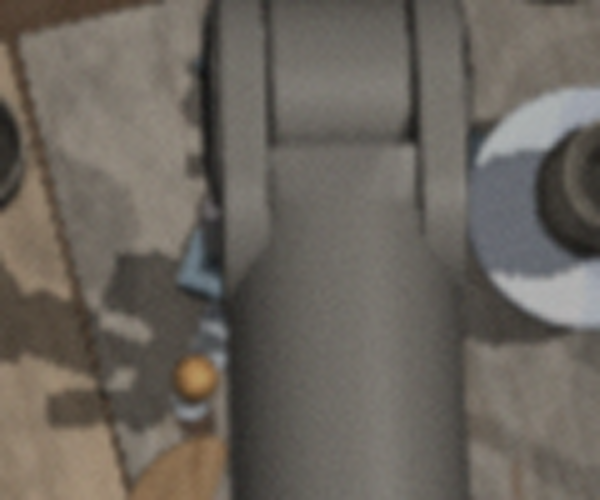

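View pics/c4.png

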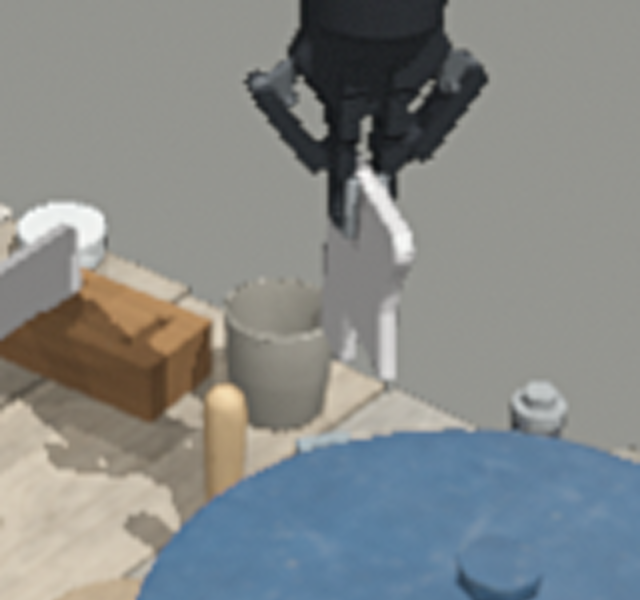

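The scene view shows the plate held upright, hollow edge forward (−y), away from the beaker and handle; the top camera is blocked by the arm. I'll check the in-hand offset by overlaying the known outline.

```bash
cat > ov.py <<'E'
from h import *
q=robot.grab_frame('scene');s=robot.observe()
R=Ro.from_euler('xyz',s['tool_rot']).as_matrix();g=np.array(s['tool_pos'])+.006*R[:,2]
x0,y0,f=330,105,9
im=cv2.resize(q['image'][y0:y0+65,x0:x0+45],None,fx=f,fy=f,interpolation=cv2.INTER_CUBIC)
im2=im.copy()
O=[(-37,18),(67,18),(74,-76),(-5,-76),(-5,-114),(-45,-114),(-45,-76)]
for t,c in((-4.5,(0,0,255)),(4.5,(0,200,0))):
    X=[g+R@(np.array([-y,t,-z])/1000) for y,z in O]
    u=((proj(X,q)-[x0,y0]+.5)*f).astype(int)
    cv2.polylines(im2,[u.reshape(-1,1,2)],True,c,1);print(u.tolist())
cv2.imwrite('pics/ov.png',np.hstack([im,im2]))
E
python3 ov.py
```

```text
[[131, 82], [264, 299], [248, 656], [151, 476], [143, 600], [99, 515], [105, 392]]
[[166, 78], [302, 295], [284, 651], [185, 471], [177, 595], [132, 510], [139, 388]]
```

View pics/ov.png

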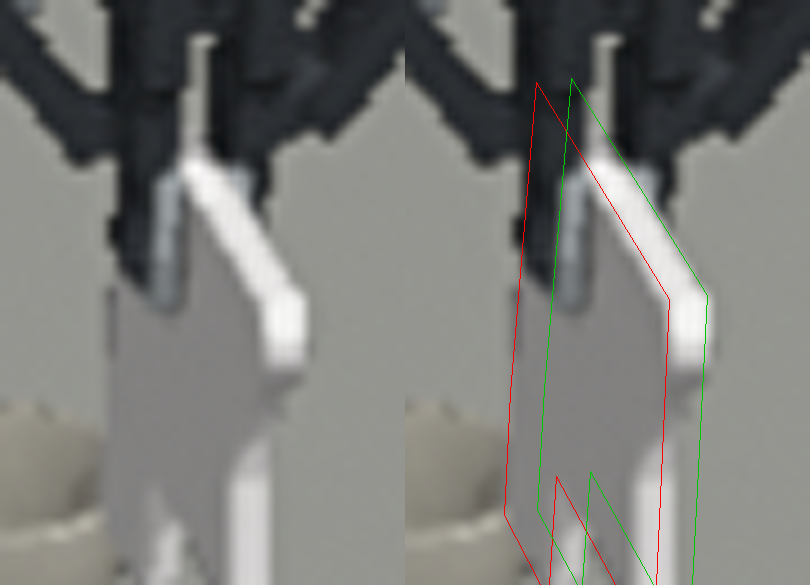

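Outline fits to about 1 mm, so the plate is pinched where assumed.

```bash
python3 go.py .4967 .0544 .213 70.5
```

```text
t 7.23 pos [0.4959 0.0558 0.2913] yaw 70.0 F [ 0.9128  0.2617 -1.2009] w 0.008614683875097355 q [-0.6735  0.2088  0.6389  1.6005 -0.1264  1.3741 -0.3688]
d cm [-0.1061  0.12    7.8318] rv [ 0.0001 -0.     -0.0082]
```

```bash
python3 -m pendant '[{"tx":-0.1,"ty":0.12,"tz":2.5,"rx":0,"ry":0,"rz":-0.008,"hand":255},{"tx":-0.1,"ty":0.12,"tz":5,"rx":0,"ry":0,"rz":-0.008,"hand":255},{"tx":-0.1,"ty":0.12,"tz":7,"rx":0,"ry":0,"rz":-0.008,"hand":255},{"tx":-0.1,"ty":0.12,"tz":7.8,"rx":0,"ry":0,"rz":-0.008,"hand":255},{"tx":-0.1,"ty":0.12,"tz":7.8,"rx":0,"ry":0,"rz":-0.008,"hand":255}]'; python3 -m pendant '[{"tx":0,"ty":0,"tz":0,"rx":0,"ry":0,"rz":0,"hand":255},{"tx":0,"ty":0,"tz":0,"rx":0,"ry":0,"rz":0,"hand":255},{"tx":0,"ty":0,"tz":0,"rx":0,"ry":0,"rz":0,"hand":255}]'; python3 go.py .4967 .0544 .195 70.5
python3 - <<'E'
from h import *
q=robot.grab_frame('scene');p=robot.grab_frame('top')
a=cv2.resize(q['image'][100:210,300:400],None,fx=5,fy=5,interpolation=cv2.INTER_CUBIC)
cv2.imwrite('pics/c5.png',a)
E
```

```text
time_s: 7.65
tool_pos: [0.4951, 0.0542, 0.2114]
tool_rot: [-3.138, 0.002, 1.23]
wrist_force: [-0.4, -0.0, -1.8]
width: 0.0083
time_s: 7.9
tool_pos: [0.4979, 0.0543, 0.2149]
tool_rot: [3.139, -0.002, 1.23]
wrist_force: [-0.7, 0.2, -1.6]
width: 0.0085
t 7.9 pos [0.4979 0.0543 0.2149] yaw 70.5 F [-0.6576  0.1902 -1.5698] w 0.0085484766067202 q [-0.6531  0.2647  0.6279  1.7317 -0.1665  1.1955 -0.3218]
d cm [-0.0308 -0.1212  1.9865] rv [ 0.0028 -0.0017 -0.0006]
```

View pics/c5.png

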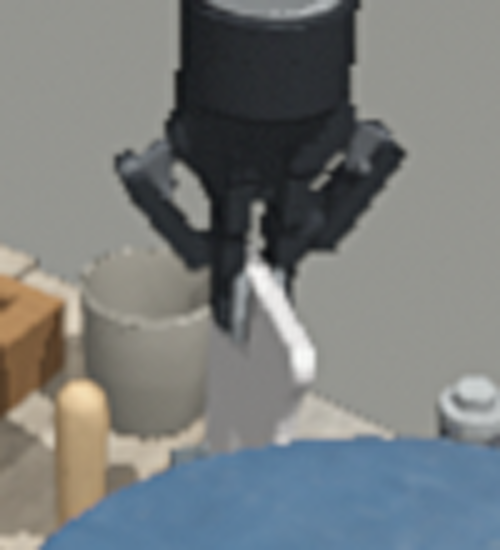

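The kettle hides the slot; I go in by feel, in small steps.

```bash
python3 -m pendant '[{"tx":0,"ty":0,"tz":0.4,"rx":0,"ry":0,"rz":0,"hand":255},{"tx":0,"ty":0,"tz":0.7,"rx":0,"ry":0,"rz":0,"hand":255},{"tx":0,"ty":0,"tz":1.0,"rx":0,"ry":0,"rz":0,"hand":255},{"tx":0,"ty":0,"tz":1.2,"rx":0,"ry":0,"rz":0,"hand":255},{"tx":0,"ty":0,"tz":1.2,"rx":0,"ry":0,"rz":0,"hand":255}]'; python3 go.py .4967 .0544 .167 70.5;  python3 -m pendant '[{"tx":0,"ty":0,"tz":0.2,"rx":0,"ry":0,"rz":0,"hand":255},{"tx":0,"ty":0,"tz":0.4,"rx":0,"ry":0,"rz":0,"hand":255},{"tx":0,"ty":0,"tz":0.4,"rx":0,"ry":0,"rz":0,"hand":255}]'; python3 go.py .4967 .0544 .167 70.5
```

```text
time_s: 8.42
tool_pos: [0.4961, 0.0542, 0.2005]
tool_rot: [-3.14, 0.001, 1.23]
wrist_force: [-0.3, 0.3, -1.9]
width: 0.0085
t 8.42 pos [0.4961 0.0542 0.2005] yaw 70.5 F [-0.288   0.3099 -1.859 ] w 0.00851408769067239 q [-0.6491  0.2781  0.6246  1.7537 -0.1751  1.1675 -0.3143]
d cm [0.0382 0.0503 3.3529] rv [-0.0013  0.0008 -0.0006]
time_s: 8.67
tool_pos: [0.4964, 0.0542, 0.1969]
tool_rot: [-3.141, 0.0, 1.23]
wrist_force: [-0.8, -0.4, -1.4]
width: 0.0086
t 8.67 pos [0.4964 0.0542 0.1969] yaw 70.5 F [-0.7741 -0.3979 -1.3905] w 0.008592070223016342 q [-0.6477  0.2817  0.6237  1.759  -0.1781  1.1584 -0.3118]
d cm [0.0297 0.0204 2.9894] rv [-0.0006  0.0003 -0.0007]
```

```bash
python3 -m pendant '[{"tx":0,"ty":0,"tz":0.4,"rx":0,"ry":0,"rz":0,"hand":255},{"tx":0,"ty":0,"tz":0.8,"rx":0,"ry":0,"rz":0,"hand":255},{"tx":0,"ty":0,"tz":1.1,"rx":0,"ry":0,"rz":0,"hand":255},{"tx":0,"ty":0,"tz":1.1,"rx":0,"ry":0,"rz":0,"hand":255}]'; python3 go.py .4967 .0544 .167 70.5;  python3 -m pendant '[{"tx":0,"ty":0,"tz":0.4,"rx":0,"ry":0,"rz":0,"hand":255},{"tx":0,"ty":0,"tz":0.8,"rx":0,"ry":0,"rz":0,"hand":255},{"tx":0,"ty":0,"tz":1.1,"rx":0,"ry":0,"rz":0,"hand":255},{"tx":0,"ty":0,"tz":1.1,"rx":0,"ry":0,"rz":0,"hand":255}]'; python3 go.py .4967 .0544 .167 70.5
```

```text
time_s: 9.0
tool_pos: [0.4961, 0.0542, 0.1854]
tool_rot: [-3.14, 0.001, 1.23]
wrist_force: [-0.8, 0.2, -1.5]
width: 0.0084
t 9.0 pos [0.4961 0.0542 0.1854] yaw 70.5 F [-0.8286  0.1702 -1.5043] w 0.008446739170866779 q [-0.6436  0.2936  0.6206  1.7756 -0.1865  1.1332 -0.3045]
d cm [0.0449 0.0498 1.8379] rv [-0.0014  0.0009 -0.0007]
time_s: 9.33
tool_pos: [0.4961, 0.0542, 0.1744]
tool_rot: [-3.14, 0.001, 1.23]
wrist_force: [0.1, -0.1, -1.7]
width: 0.0085
t 9.33 pos [0.4961 0.0542 0.1744] yaw 70.5 F [ 0.0523 -0.0879 -1.6506] w 0.008527893073851395 q [-0.6393  0.3054  0.6174  1.7908 -0.1954  1.1084 -0.2968]
d cm [0.0412 0.0475 0.7445] rv [-0.0013  0.0008 -0.0006]
```

```bash
python3 -m pendant '[{"tx":0,"ty":0,"tz":0.3,"rx":0,"ry":0,"rz":0,"hand":255},{"tx":0,"ty":0,"tz":0.5,"rx":0,"ry":0,"rz":0,"hand":255},{"tx":0,"ty":0,"tz":0.65,"rx":0,"ry":0,"rz":0,"hand":255},{"tx":0,"ty":0,"tz":0.65,"rx":0,"ry":0,"rz":0,"hand":255}]'; python3 -m pendant '[{"tx":0,"ty":0,"tz":0.1,"rx":0,"ry":0,"rz":0,"hand":255},{"tx":0,"ty":0,"tz":0.1,"rx":0,"ry":0,"rz":0,"hand":255},{"tx":0,"ty":0,"tz":0.2,"rx":0,"ry":0,"rz":0,"hand":255},{"tx":0,"ty":0,"tz":0.2,"rx":0,"ry":0,"rz":0,"hand":255}]'; python3 go.py .4967 .0544 .167 70.5
```

```text
time_s: 9.67
tool_pos: [0.4965, 0.0542, 0.1684]
tool_rot: [-3.141, 0.0, 1.23]
wrist_force: [0.0, -0.1, -1.5]
width: 0.0082
time_s: 10.0
tool_pos: [0.4969, 0.0542, 0.1669]
tool_rot: [3.141, -0.0, 1.23]
wrist_force: [0.0, 0.1, -1.0]
width: 0.0083
t 10.0 pos [0.4969 0.0542 0.1669] yaw 70.5 F [ 0.0268  0.1452 -1.0066] w 0.008317966213367294 q [-0.6358  0.314   0.6149  1.8007 -0.2025  1.0896 -0.2906]
d cm [ 0.0116 -0.0226 -0.0068] rv [ 0.0004 -0.0002 -0.0006]
```

```bash
python3 -m pendant '[{"tx":0,"ty":0,"tz":0.1,"rx":0,"ry":0,"rz":0,"hand":255},{"tx":0,"ty":0,"tz":0.2,"rx":0,"ry":0,"rz":0,"hand":255},{"tx":0,"ty":0,"tz":0.25,"rx":0,"ry":0,"rz":0,"hand":255},{"tx":0,"ty":0,"tz":0.25,"rx":0,"ry":0,"rz":0,"hand":255}]'; python3 go.py .4967 .0544 .167 70.5
python3 - <<'E'
from h import *
q=robot.grab_frame('scene');p=robot.grab_frame('top')
cv2.imwrite('pics/c6.png',np.hstack([cv2.resize(i,None,fx=4,fy=4,interpolation=cv2.INTER_CUBIC) for i in (q['image'][110:210,300:400],p['image'][130:230,290:390])]))
E
```

```text
time_s: 10.33
tool_pos: [0.4971, 0.0541, 0.1668]
tool_rot: [3.141, -0.002, 1.23]
wrist_force: [-4.8, 0.3, 13.2]
width: 0.0081
t 10.33 pos [0.4971 0.0541 0.1668] yaw 70.5 F [-4.7891  0.2614 13.1621] w 0.008146651650681137 q [-0.6348  0.3142  0.615   1.8009 -0.2043  1.0888 -0.2889]
d cm [ 0.0115 -0.0499 -0.0213] rv [ 0.0005 -0.0018 -0.0008]
```

View pics/c6.png

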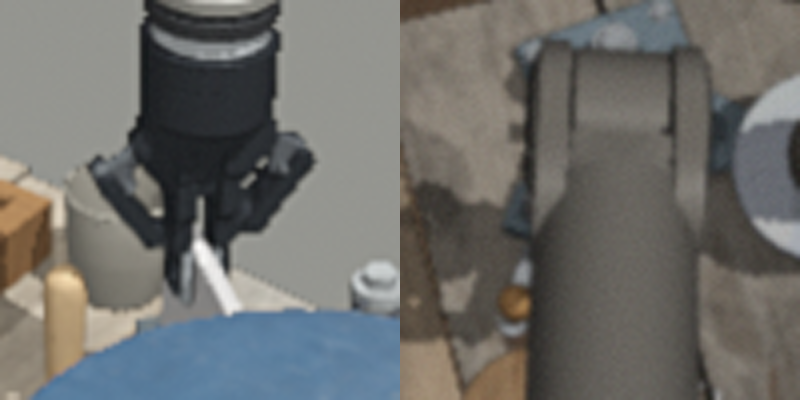

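Contact came exactly at the seated height (TCP 0.167). Back the push off, open only partly (the handle is near), and lift.

```bash
python3 -m pendant '[{"tx":0,"ty":0,"tz":-0.2,"rx":0,"ry":0,"rz":0,"hand":255},{"tx":0,"ty":0,"tz":-0.2,"rx":0,"ry":0,"rz":0,"hand":190},{"tx":0,"ty":0,"tz":-0.2,"rx":0,"ry":0,"rz":0,"hand":180},{"tx":0,"ty":0,"tz":-0.2,"rx":0,"ry":0,"rz":0,"hand":180},{"tx":0,"ty":0,"tz":-0.2,"rx":0,"ry":0,"rz":0,"hand":180}]'; python3 -m pendant '[{"tx":0,"ty":0,"tz":-2,"rx":0,"ry":0,"rz":0,"hand":180},{"tx":0,"ty":0,"tz":-5,"rx":0,"ry":0,"rz":0,"hand":180},{"tx":0,"ty":0,"tz":-8,"rx":0,"ry":0,"rz":0,"hand":180},{"tx":0,"ty":0,"tz":-9,"rx":0,"ry":0,"rz":0,"hand":90},{"tx":0,"ty":0,"tz":-9,"rx":0,"ry":0,"rz":0,"hand":90}]'; python3 go.py .441 .104 .25 -20
python3 - <<'E'
from h import *
q=robot.grab_frame('scene')
for n in('tall_template_mid','handle_mid'):print([(np.round(d['point'],1),round(d['conf'],2)) for d in robot.landmark_of(n,q)[:3]])
print(proj([[.4967,.0544,.161],[.441,.104,.122]],q)[:,::-1])
E
```

```text
time_s: 10.85
tool_pos: [0.4966, 0.0542, 0.166]
tool_rot: [-3.141, 0.0, 1.23]
wrist_force: [-0.4, 0.0, -0.1]
width: 0.0248
time_s: 11.27
tool_pos: [0.4988, 0.0542, 0.2591]
tool_rot: [3.136, -0.003, 1.23]
wrist_force: [-0.6, -0.0, -1.1]
width: 0.0484
t 11.27 pos [0.4988 0.0542 0.2591] yaw 70.5 F [-0.5844 -0.0415 -1.0646] w 0.04836557943211316 q [-0.6651  0.229   0.6369  1.6589 -0.1419  1.2936 -0.3435]
d cm [ 2.7633 -7.1161  0.883 ] rv [ 0.0017 -0.0072  1.5789]
[(array([175.1, 347.5]), 0.77), (array([214.7, 212.5]), 0.64), (array([268.2, 470.4]), 0.52)]
[(array([187.4, 317. ]), 0.84)]
[[176.0469 348.4059]
 [186.7118 316.1339]]
```

Template stayed seated (detected within 1 px of the predicted seat). Now to the handle, with yaw 0 (the handle turns freely).

```bash
python3 -m pendant '[{"tx":0.6,"ty":-1.5,"tz":0,"rx":0,"ry":0,"rz":0.12,"hand":90},{"tx":1.2,"ty":-3,"tz":0,"rx":0,"ry":0,"rz":0.24,"hand":90},{"tx":1.8,"ty":-4.5,"tz":0,"rx":0,"ry":0,"rz":0.36,"hand":90},{"tx":2.4,"ty":-6,"tz":0,"rx":0,"ry":0,"rz":0.48,"hand":90},{"tx":2.6,"ty":-7.1,"tz":0,"rx":0,"ry":0,"rz":0.6,"hand":90}]'; python3 -m pendant '[{"tx":0,"ty":0,"tz":0,"rx":0,"ry":0,"rz":0.12,"hand":90},{"tx":0,"ty":0,"tz":0,"rx":0,"ry":0,"rz":0.24,"hand":90},{"tx":0,"ty":0,"tz":0,"rx":0,"ry":0,"rz":0.36,"hand":90},{"tx":0,"ty":0,"tz":0,"rx":0,"ry":0,"rz":0.48,"hand":90},{"tx":0,"ty":0,"tz":0,"rx":0,"ry":0,"rz":0.6,"hand":90}]'; python3 -m pendant '[{"tx":0,"ty":0,"tz":0,"rx":0,"ry":0,"rz":0.03,"hand":90},{"tx":0,"ty":0,"tz":0,"rx":0,"ry":0,"rz":0.03,"hand":90}]'; python3 go.py .4395 .1015 .133 0
```

```text
time_s: 11.83
tool_pos: [0.4361, 0.1038, 0.2541]
tool_rot: [-3.14, 0.004, 0.626]
wrist_force: [0.6, -0.6, 0.8]
width: 0.0555
time_s: 12.25
tool_pos: [0.4371, 0.1023, 0.2543]
tool_rot: [3.14, 0.004, 0.024]
wrist_force: [-0.3, 0.0, -0.5]
width: 0.0553
time_s: 12.42
tool_pos: [0.4372, 0.1023, 0.2544]
tool_rot: [3.14, 0.004, -0.0]
wrist_force: [-0.2, 0.5, -0.8]
width: 0.0553
t 12.42 pos [0.4372 0.1023 0.2544] yaw -0.0 F [-0.2331  0.5419 -0.7646] w 0.05530919466889018 q [-0.9155  0.1172  0.7178  1.7883 -0.0797  1.2696 -1.7483]
d cm [ 0.2751  0.0602 12.1407] rv [ 0.0017  0.0036 -0.0003]
```

```bash
python3 -m pendant '[{"tx":0.2,"ty":0.05,"tz":3,"rx":0,"ry":0,"rz":0,"hand":90},{"tx":0.25,"ty":0.05,"tz":6,"rx":0,"ry":0,"rz":0,"hand":90},{"tx":0.25,"ty":0.05,"tz":8,"rx":0,"ry":0,"rz":0,"hand":90},{"tx":0.25,"ty":0.05,"tz":8,"rx":0,"ry":0,"rz":0,"hand":90}]'; python3 -m pendant '[{"tx":0,"ty":0,"tz":1.5,"rx":0,"ry":0,"rz":0,"hand":90},{"tx":0,"ty":0,"tz":3,"rx":0,"ry":0,"rz":0,"hand":90},{"tx":0,"ty":0,"tz":4.1,"rx":0,"ry":0,"rz":0,"hand":90},{"tx":0,"ty":0,"tz":4.1,"rx":0,"ry":0,"rz":0,"hand":90}]'; python3 go.py .4395 .1015 .133 0
```

```text
time_s: 12.75
tool_pos: [0.4365, 0.101, 0.1713]
tool_rot: [3.137, 0.011, 0.001]
wrist_force: [-0.8, -0.6, 0.6]
width: 0.0547
time_s: 13.08
tool_pos: [0.4393, 0.1017, 0.1338]
tool_rot: [3.14, 0.004, 0.001]
wrist_force: [-0.6, -0.7, 1.2]
width: 0.0553
t 13.08 pos [0.4393 0.1017 0.1338] yaw 0.0 F [-0.6383 -0.7294  1.1505] w 0.05527412630978528 q [-0.8522  0.268   0.6973  1.9636 -0.2044  0.9848 -1.6281]
d cm [0.017  0.0181 0.0805] rv [0.0017 0.0042 0.0005]
```

```bash
python3 -m pendant '[{"tx":0,"ty":0,"tz":0,"rx":0,"ry":0,"rz":0,"hand":150},{"tx":0,"ty":0,"tz":0,"rx":0,"ry":0,"rz":0,"hand":170},{"tx":0,"ty":0,"tz":0,"rx":0,"ry":0,"rz":0,"hand":190},{"tx":0,"ty":0,"tz":0,"rx":0,"ry":0,"rz":0,"hand":255},{"tx":0,"ty":0,"tz":0,"rx":0,"ry":0,"rz":0,"hand":255}]'; python3 -m pendant '[{"tx":0,"ty":0,"tz":0,"rx":0,"ry":0,"rz":0,"hand":255},{"tx":0,"ty":0,"tz":0,"rx":0,"ry":0,"rz":0,"hand":255}]'; python3 go.py .4395 .1015 .133 0
python3 - <<'E'
from h import *
q=robot.grab_frame('scene')
for n in('tall_template_mid','handle_mid'):print([(np.round(d['point'],1),round(d['conf'],2)) for d in robot.landmark_of(n,q)[:3]])
P=np.array([.6277,.0344]);c=np.array(robot.observe()['tool_pos'][:2]);a0=np.arctan2(*(c-P)[::-1]);r=np.linalg.norm(c-P);print(a0,r)
for k in np.arange(.1,.78,.1): 
    d=(P+r*np.array([np.cos(a0+k),np.sin(a0+k)])-c)*100; print(round(k,2),'tx',d[0].round(2),'ty',-d[1].round(2))
E
```

```text
time_s: 13.5
tool_pos: [0.4419, 0.103, 0.1366]
tool_rot: [-3.139, -0.002, 0.001]
wrist_force: [-1.5, 1.5, 6.1]
width: 0.0244
time_s: 13.67
tool_pos: [0.4419, 0.103, 0.1367]
tool_rot: [-3.139, -0.002, 0.001]
wrist_force: [-1.4, 1.7, 6.6]
width: 0.0246
t 13.67 pos [0.4419 0.103  0.1367] yaw 0.0 F [-1.4224  1.6689  6.5556] w 0.024624614529380886 q [-0.8532  0.2645  0.698   1.9592 -0.2053  0.985  -1.6286]
d cm [-0.245   0.1528  0.3653] rv [-0.0023 -0.0023  0.0005]
[(array([214.5, 212.6]), 0.8), (array([176. , 348.9]), 0.7)]
[(array([186.2, 316.3]), 0.54)]
2.787685806288041 0.19802811377089827
0.1 tx -0.59 ty 1.89
0.2 tx -0.99 ty 3.83
0.3 tx -1.2 ty 5.8
0.4 tx -1.21 ty 7.78
0.5 tx -1.02 ty 9.75
0.6 tx -0.63 ty 11.69
0.7 tx -0.05 ty 13.58
```

```bash
python3 -m pendant '[{"tx":-0.4,"ty":1.1,"tz":0,"rx":0,"ry":0,"rz":0,"hand":255},{"tx":-0.7,"ty":2.3,"tz":0,"rx":0,"ry":0,"rz":0,"hand":255},{"tx":-0.95,"ty":3.5,"tz":0,"rx":0,"ry":0,"rz":0,"hand":255},{"tx":-1.1,"ty":4.7,"tz":0,"rx":0,"ry":0,"rz":0,"hand":255},{"tx":-1.2,"ty":5.8,"tz":0,"rx":0,"ry":0,"rz":0,"hand":255}]'; python3 -m pendant '[{"tx":0,"ty":1.2,"tz":0,"rx":0,"ry":0,"rz":0,"hand":255},{"tx":0,"ty":2.4,"tz":0,"rx":0,"ry":0,"rz":0,"hand":255},{"tx":0.1,"ty":3.4,"tz":0,"rx":0,"ry":0,"rz":0,"hand":255},{"tx":0.2,"ty":4.2,"tz":0,"rx":0,"ry":0,"rz":0,"hand":255},{"tx":0.2,"ty":4.2,"tz":0,"rx":0,"ry":0,"rz":0,"hand":255}]'; python3 go.py .4405 -.036 .133 0
python3 - <<'E'
from h import *
s=robot.observe();d=np.array(s['tool_pos'][:2])-[.6277,.0344];print(np.arctan2(d[1],d[0])%6.283-2.788,np.linalg.norm(d))
E
```

```text
time_s: 14.23
tool_pos: [0.4297, 0.0456, 0.1366]
tool_rot: [-3.137, -0.002, 0.001]
wrist_force: [-0.2, 5.2, 6.0]
width: 0.0244
time_s: 14.65
tool_pos: [0.4316, 0.0023, 0.1366]
tool_rot: [-3.138, -0.002, -0.002]
wrist_force: [-2.6, 5.2, 9.1]
width: 0.0251
t 14.65 pos [0.4316 0.0023 0.1366] yaw -0.1 F [-2.6302  5.1779  9.0631] w 0.025079522966811436 q [-0.7003  0.2229  0.7609  2.0133 -0.1897  0.9725 -1.4168]
d cm [0.8917 3.8338 0.349 ] rv [-0.0033 -0.0016 -0.0017]
0.5154897016537241 0.1986611092024388
```

```bash
python3 -m pendant '[{"tx":0.15,"ty":0.8,"tz":0,"rx":0,"ry":0,"rz":0,"hand":255},{"tx":0.35,"ty":1.6,"tz":0,"rx":0,"ry":0,"rz":0,"hand":255},{"tx":0.55,"ty":2.3,"tz":0,"rx":0,"ry":0,"rz":0,"hand":255},{"tx":0.7,"ty":2.9,"tz":0,"rx":0,"ry":0,"rz":0,"hand":255},{"tx":0.7,"ty":2.9,"tz":0,"rx":0,"ry":0,"rz":0,"hand":255}]'; python3 go.py .4405 -.036 .133 0;  python3 -m pendant '[{"tx":0.1,"ty":0.3,"tz":0,"rx":0,"ry":0,"rz":0,"hand":255},{"tx":0.2,"ty":0.6,"tz":0,"rx":0,"ry":0,"rz":0,"hand":255},{"tx":0.3,"ty":0.8,"tz":0,"rx":0,"ry":0,"rz":0,"hand":255},{"tx":0.3,"ty":0.8,"tz":0,"rx":0,"ry":0,"rz":0,"hand":255}]'; python3 go.py .4405 -.036 .133 0
python3 - <<'E'
from h import *
s=robot.observe();d=np.array(s['tool_pos'][:2])-[.6277,.0344];print(np.arctan2(d[1],d[0])%6.283-2.788,np.linalg.norm(d))
E
```

```text
time_s: 15.07
tool_pos: [0.4382, -0.0259, 0.1366]
tool_rot: [-3.138, -0.0, -0.001]
wrist_force: [-3.2, 6.2, 11.4]
width: 0.0244
t 15.07 pos [ 0.4382 -0.0259  0.1366] yaw -0.0 F [-3.2019  6.1794 11.3685] w 0.024420104631588443 q [-0.6365  0.244   0.7727  1.9947 -0.2091  0.981  -1.3327]
d cm [0.2333 1.0079 0.3548] rv [-0.0039 -0.0002 -0.0006]
time_s: 15.4
tool_pos: [0.4405, -0.0331, 0.1365]
tool_rot: [-3.137, 0.001, 0.001]
wrist_force: [-4.7, 5.8, 12.6]
width: 0.0246
t 15.4 pos [ 0.4405 -0.0331  0.1365] yaw 0.0 F [-4.7057  5.8257 12.5513] w 0.024597555400527178 q [-0.6178  0.2526  0.7742  1.9866 -0.2165  0.9855 -1.3086]
d cm [-0.001   0.2936  0.3531] rv [-0.0046  0.0015  0.0007]
0.6994007558869555 0.198978842565271
```

```bash
for i in 1 2; do python3 -m pendant '[{"tx":0.05,"ty":0.15,"tz":0,"rx":0,"ry":0,"rz":0,"hand":255},{"tx":0.1,"ty":0.3,"tz":0,"rx":0,"ry":0,"rz":0,"hand":255},{"tx":0.1,"ty":0.3,"tz":0,"rx":0,"ry":0,"rz":0,"hand":255}]'; done; python3 go.py .4405 -.036 .133 0
```

```text
time_s: 15.65
tool_pos: [0.4411, -0.0346, 0.1365]
tool_rot: [-3.135, 0.003, 0.002]
wrist_force: [-6.1, 7.3, 13.0]
width: 0.0243
time_s: 15.9
tool_pos: [0.4413, -0.0351, 0.1365]
tool_rot: [-3.131, 0.005, 0.003]
wrist_force: [-7.2, 12.4, 16.4]
width: 0.0247
t 15.9 pos [ 0.4413 -0.0351  0.1365] yaw 0.2 F [-7.2154 12.4263 16.4163] w 0.024722555478309136 q [-0.605   0.2581  0.7722  1.981  -0.2259  0.9923 -1.2908]
d cm [-0.0756  0.0916  0.3471] rv [-0.0106  0.0051  0.0034]
```

On the stop (motion stalled, force rising). Final visual check.

Run:
```python
from h import *
q=robot.grab_frame('scene');p=robot.grab_frame('top')
P=np.array([.6277,.0344]);a=2.801+.70
u=np.array([np.cos(a),np.sin(a)]);v=np.array([-u[1],u[0]]);m=P+.13*u+.025*v
print('pred mid',m,proj([*m,.161],q)[0][::-1],proj([*m,.161],p)[0][::-1])
for k in(q,p):
  for n in('tall_template_mid','handle_mid','short_template_mid','rib','beaker'):print(n,[(np.round(d['point'],1).tolist(),round(d['conf'],2)) for d in robot.landmark_of(n,k)[:2]])
cv2.imwrite('pics/c7.png',np.hstack([cv2.resize(i,None,fx=3.3,fy=3.3,interpolation=cv2.INTER_CUBIC) for i in (q['image'][90:210,290:410],p['image'][120:240,300:420])]))
```

```text
pred mid [ 0.5148 -0.0347] [193.2006 379.2882] [176.7312 368.9951]
tall_template_mid [([215.9, 209.7], 0.62), ([193.0, 378.6], 0.46)]
handle_mid []
short_template_mid [([144.1, 269.8], 0.63)]
rib [([235.3, 283.4], 0.88)]
beaker [([179.3, 327.8], 0.75)]
tall_template_mid [([272.9, 258.5], 0.63), ([179.0, 366.1], 0.48)]
handle_mid [([206.3, 369.3], 0.85)]
short_template_mid [([198.0, 223.8], 0.64)]
rib [([232.9, 314.2], 0.63)]
beaker [([162.5, 275.1], 0.87), ([200.6, 225.6], 0.39)]
```

View pics/c7.png

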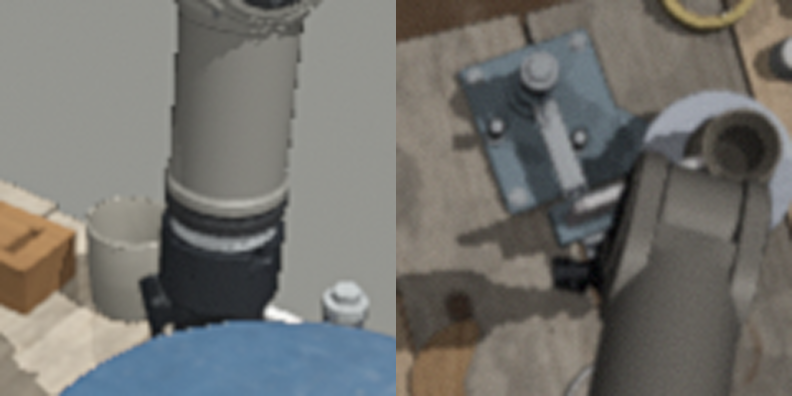

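The arm bar rests at the right-hand stop pin, with the template in its slot facing the vase and the other things where they were.

```bash
python3 -c "
from cell import robot
print(robot.job_done()); s=robot.observe(); print(s['time_s'],s['tool_pos'],s['wrist_force'],s['width'])"
```

```text
the job is handed in; nothing more can be done
None
the job is handed in; nothing more can be done
```

The tall template is seated in the sprung arm's slot with its hollow edge toward the vase. The arm is on its working stop, held there by the handle. I handed the job in at about 16–17 s of the 51 s allowed; no verdict is reported.

- **Template:** When lowered, it touched down at the expected seated height (tool at 0.167 m). After I let go, and again with the arm on its stop, the scene camera found it within about 1.3 px of the seated position. In the last picture the top camera, mostly blocked by the robot's arm, put it about 4 px off with low confidence (0.48).
- **Arm on its stop:** The handle had swung about 0.70 rad. Further push no longer moved it, and the force rose to about 12 N sideways and 16 N vertical. The gripper was shut on the handle at 24.7 mm.
- **Other things:** The short template, beaker and rib were detected within a few pixels of where they started. I did not check the plug again, but nothing went near it. No collision with the vase was seen, though its contact force can't be read directly.
- **Not seen directly:** The kettle and the robot's own arm hid the slot during insertion, so I went in by feel. The scene camera did not detect the handle in the last picture; the top camera did (0.85).

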